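Set the slicing guide and tighten its wing nut

ROBOT

A 6-joint arm with a two-finger parallel gripper is mounted at the origin on a cart in front of the work surface, level with it; the furniture and walls round the work are solid. World frame = base frame: x ahead of the robot, y to its left, z up, the work surface at z = 0. Lengths are in m, angles in rad, forces in N, time in s.
With the tool pointing down it reaches from about 0.25 to 0.775 m from the base axis. Payload 4 kg.
Tool frame: the origin (TCP) lies on the centre line of the jaws, within the pads' length; the fingertips stand 14 mm ahead of it and the grasp point (between the pads) lies 5 mm behind it (robot.tcp_to_tips is the distance from the TCP to the fingertips, in m); z points along the fingers, y is the line along which they close (so a half turn about z gives the same grasp; the last joint's range is limited). The gripper opens to 94 mm and grips with 3 to 60 N. Pads are 16 mm wide; open, the fingers measure 119 mm over their backs; the gripper's body (75 mm by 177 mm) begins 78 mm behind the grasp point.
Start: joints at [1.128, 0.087, 1.371, -0, 1.684, -0.103], TCP at [0.183, 0.519, 0.22] pointing down, gripper open.
Joint ranges: [-3.1, 3.1], [-0.76, 2.03], [0.27, 2.55], [-1.08, 4.22], [0.17, 2.65], [-2.57, 2.57]. Speed limits (rad/s): [2.79, 2.79, 3.14, 3.14, 3.14, 3.14].

INTERFACE

Orientations are given as [roll, pitch, yaw] about the fixed x, y, z axes, in that order (R = Rz(yaw) Ry(pitch) Rx(roll)).
In Python, from bench import robot gives the robot as it stands.
- The arm moves only by the tool carry_out, never from a script. Its argument "increments" is a list of rows, each a list of 3 entries, a list of its own where there are three numbers: the closure in counts, from 0 (fully open) to 255 (shut), then the shift along the tool's x, y, z in mm, then the turn about the tool's z in degrees. In form: [[fingers, [dx, dy, dz], twist], ...]. A call has 1 to 8 rows; each row shifts and turns the commanded pose from where the row before left it, along the tool's axes as they then stand; what a row does not reach is not made up. A row lasts 1/10 s, in which the tool goes at most 50 mm and 8.59 degrees, less where a joint would pass 70% of its speed; a pose out of reach is approached as far as the arm can. A call with a gripper value outside its range is refused whole. The fingers move at their own pace and stop on an object; the grip force is fixed at half the most. Time passes only in rows, so rows that do not move let the fingers close. It gives the time, the measured TCP pose, the force, the opening and the grip force at its end, in the units of the state.
- robot.get_obs(): the state, without advancing time (a new reading comes with each control period).
- robot.snapshot(name): name is "scene" or "top" or "wrist"; returns the picture (384x512x3 uint8, blue, green, red); there is no depth.
- robot.get_calibration(name): a dict with "vfov" (degrees; the focal length in pixels is half the picture's height over the tangent of half this angle, whatever the lens; pixels are square), "cx", "cy" (the principal point, pixels), "T" (4x4, takes a point from camera to world coordinates). Camera axes: x right, y down, z forward; pixel columns grow to the right and rows downward; lengths in m; the calibration is good to about 2 mm. A picture is of the moment at which its call begins: read the wrist's pose just before it. get_calibration takes no time and is no camera call; for the wrist camera it gives the pose at the moment of the call.
- robot.close_job(): hands the job in; it is judged then, once.
The state is a dict: "time": time; "joint_positions": joint angles; "qvel": joint speeds; "joint_torque": joint torques, N m; "tool_pos": TCP position; "ee_rot": TCP orientation; "wrist_force": force on the tool from outside, world axes, zero at the start; "wrist_torque": the same for the moment, N m; "width": finger opening in m; "finger_force": force on a finger pad.
Only numpy, scipy, OpenCV 4.12 (cv2) and the standard library are available. Lean on these libraries where they do the work, as an engineer would, in place of code of your own. Each camera call takes 0.05 s, during which the arm holds its last target. There are 200 camera calls.

TASK

Set the slicing guide for thin slices: with the fingertips push its sliding fence all the way up against the two stop pins, then lock it there by flicking the black wing nut clockwise (seen from above), stroke after stroke on its wings, until it comes to a dead stop. Only push and stroke: do not grip, lift or carry anything, do not force the nut once it is tight, and leave the guide and the things standing around it where they are.

Things in the scene. Friction and masses are not known exactly. Their poses are not given: they have to be found in the camera images.
- guide: Slicing guide, 4 kg, free on the worktop: pale marble board 150 (x) x 290 (y) x 28 mm, origin at the centre of its underside. At its +y end: an upright steel end plate (140 mm along x, centred at y = +134, top 82 mm above the worktop) and before it two steel stop pins (12 mm thick, 40 mm above the board, at x = +-55, y = +101). The fence and nut stand nearer its middle.
- fence_face (a point): Centre of the back (-y) face of the fence's upright steel plate, 54 mm above the worktop. The plate is 144 mm along the guide's x, 8 mm thick, from the board up to 79 mm above the worktop. Push its -y face towards the guide's +y, beside the foot, at x about +-55. The flat foot on its -y side is 64 mm wide (x), its top 36 mm above the worktop, and reaches 107 mm back from this face.
- fence (a joint): How far the fence still is from the stop pins, m: 0 = against the pins, grows towards the guide's -y (to 0.11). It slides stiffly (about 9 N) and stays where it is left. Wall cabinets hang over the back of the worktop: pushing on the plate's -x half (towards the robot) keeps the wrist clearer of them.
- nut_axis (a point): Point on the wing nut's axis, 53 mm above the worktop (about mid-height of the wings), on the guide's centre line x = 0, 56 mm behind (-y of) the fence plate's back face; moves with the fence. With the fence home it lies at y = +30 in the guide's frame. A steel stud 8 mm thick stands on this axis to 68 mm above the worktop.
- wing_nut (a joint): Angle the black wing nut still has to turn, rad: 0 = tight (dead stop), grows anticlockwise from above (stops at 9.0 too); clockwise strokes lower it. Starts 4.6 to 7.6. Light friction (0.04 N m), stays where left. At 0 its wings lie along the guide's y; at q they are turned q anticlockwise from that.
- wing_tip (a point): Outer end of one of the nut's two opposite upright wings, 35 mm from the axis, mid-height. At joint value 0 it points to the guide's -y. Each wing is 7 mm thick and reaches from the hub (20 mm thick) to 35 mm from the axis (70 mm over both). The wings span 44 to 68 mm above the worktop when tight and sit 0.8 mm higher per rad still to turn.
- tin: Bystander: low food tin, 75 mm thick, 58 mm tall, beyond the end plate; origin under its centre.
- spice_jar: Bystander: spice jar, 41 mm thick, 105 mm tall, beyond the end plate; origin under its centre.
- fork: Bystander: fork 204 mm long lying beside the board's -y end; origin under its centre.
- peeler: Bystander: dark peeler 170 mm long lying behind the board (its +x side); origin under its centre.
- bottle: Bystander: small dropper bottle, 34 mm thick, 102 mm tall, beyond the board's -y end; origin under its centre.
- candle: Bystander: candle in a glass, 76 mm thick, 90 mm tall, beyond the board's -y end; origin under its centre.

How it is judged:
On the way, in this order (a step that is already met when the one before it is completed fails the run):
1. the fence stands against the stop pins (value of joint fence below 0.004 m), for 0.2 s.
2. with the fence still there, the wing nut is tight (value of joint wing_nut below 0.15 rad and value of joint fence below 0.006 m), for 0.2 s.
At the end, for the whole second after the job is handed in: The fence is within 6 mm of the stop pins, the wing nut is within 0.15 rad of its dead stop, and the guide is at rest (all of step 2 and linear speed of guide below 0.01 m/s); the robot touches nothing.
It fails at once if the guide is shifted by more than 40 mm or lifted by more than 12 mm (distance of guide from where it was at the start of the episode above 0.04 m or height (world z) of guide above 0.012 m).
It fails at once if the wing nut is forced or squeezed with more than 40 N (contact force between the fingers and wing_nut above 40 N).
It fails at once if a bystander is lifted, carried or pushed by more than 30 mm (distance of any of tin, spice_jar, fork, peeler, bottle, candle from where it was at the start of the episode above 0.03 m).
It also fails if it takes over 64 s, if anything falls off the work surface, if the arm or the gripper's body presses on something with over 40 N, if the wrist force passes 120 N, or if a joint passes its speed limit or range.

## Working session

There is one attempt and no reset: what is moved stays moved. The work goes in short steps, Python scripts to look and compute and a tool call to move; the robot and the scene stay as the last step left them, time stands still between calls to the robot, and variables do not carry over. Pictures are saved under pics/ and viewed, at most 10 in all, crops included, and the job is handed in when it is done.

Besides the shell and the picture viewer there is one more tool, called after "Emit:" as name([rows], argument=value, ...), one row to a line, values as JSON. carry_out: Moves the arm, as the interface text tells. Its arguments: {"type":"object","properties":{"increments":{"type":"array","items":{"type":"array"}}},"required":["increments"]}

```bash
mkdir -p pics; python3 - <<'E'
from bench import robot
import cv2
o=robot.get_obs();print(o)
for n in("scene","top"):
    c=robot.get_calibration(n);print(n,c)
    im=robot.snapshot(n);cv2.imwrite(f"pics/{n}0.png",cv2.resize(im,None,fx=1.5,fy=1.5,interpolation=cv2.INTER_CUBIC))
E
```

```text
{'time': 0.0, 'joint_positions': array([ 1.12791418e+00,  8.79792272e-02,  1.37226458e+00, -2.81120271e-05,
        1.68362190e+00, -1.03091025e-01]), 'qvel': array([ 1.36094533e-03, -1.24678389e-03,  9.62599135e-04, -1.81014582e-03,
        1.48129533e-04,  9.94719058e-05]), 'joint_torque': array([ 3.24029616e-04, -3.40184247e+01, -3.02428508e+01,  7.17960577e-02,
        3.30745254e-02, -1.74248253e-04]), 'tool_pos': array([0.18308871, 0.51806648, 0.21828569]), 'ee_rot': array([-3.13932879e+00, -2.06124226e-04,  2.80179817e+00]), 'wrist_force': array([ 0.26083958, -0.60432879, -0.19833903]), 'wrist_torque': array([-0.02134124,  0.00748617,  0.00698719]), 'finger_force': 0.0, 'width': 0.09379991018610885}
scene {'vfov': 56.6564942013024, 'cx': 248.74594615406372, 'cy': 188.98901765309728, 'T': array([[ 0.74940579, -0.51681221,  0.41387934,  0.09380991],
       [-0.66199181, -0.57298507,  0.48317177, -0.42256118],
       [-0.01256239, -0.63607645, -0.77152378,  0.81701354],
       [ 0.        ,  0.        ,  0.        ,  1.        ]])}
top {'vfov': 51.42811140765489, 'cx': 255.0967108720872, 'cy': 182.99403679693552, 'T': array([[-2.30047909e-02, -9.88508159e-01,  1.49406823e-01,
         3.27085368e-01],
       [-9.99735214e-01,  2.26671307e-02, -3.96271055e-03,
         1.77725104e-02],
       [ 5.30547730e-04, -1.49458424e-01, -9.88767869e-01,
         1.12060672e+00],
       [ 0.00000000e+00,  0.00000000e+00,  0.00000000e+00,
         1.00000000e+00]])}
```

View pics/scene0.png

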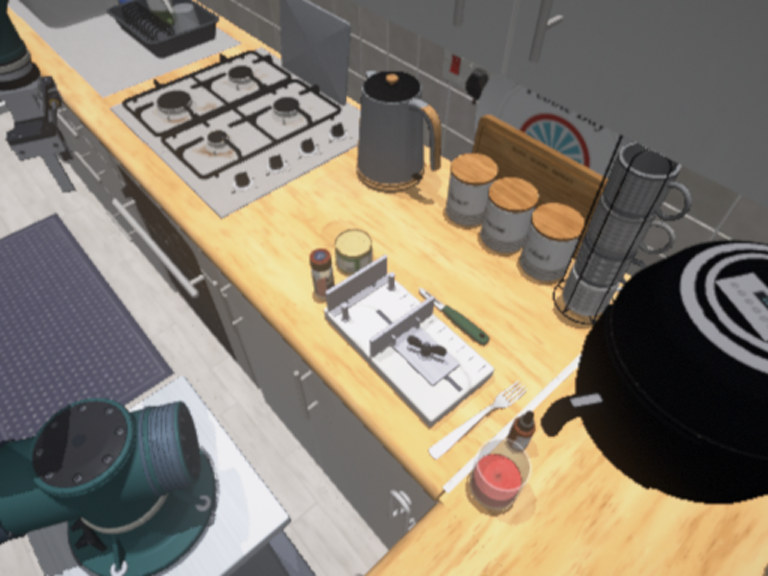

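View pics/top0.png

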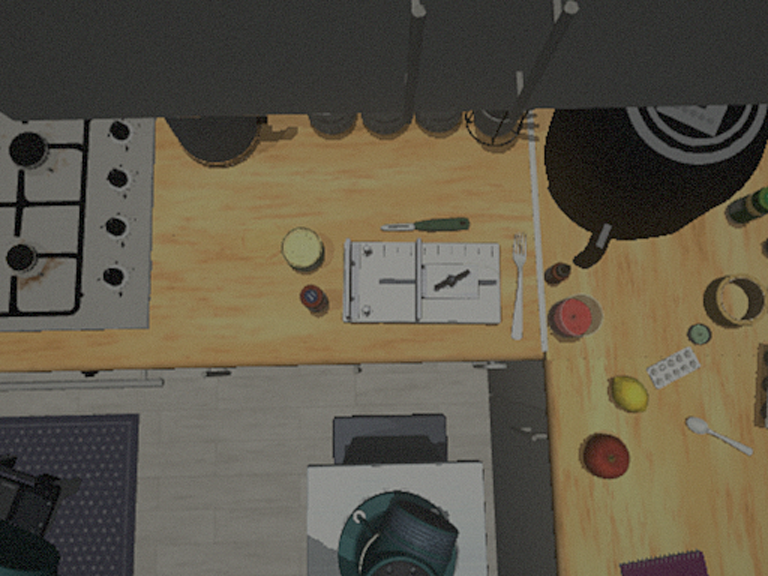

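The scene view shows the guide with its end plate towards the hob. In the top view (x1.5) the board spans about (345..500, 240..325), the fence plate is at column ~420 and the nut at (451,280). I'll enlarge the board area.

```bash
cat > h.py <<'E'
import numpy as np,cv2
from bench import robot
def ray(c,u,v,z):
    f=192/np.tan(np.radians(c["vfov"]/2));T=c["T"]
    d=T[:3,:3]@np.array([(u-c["cx"])/f,(v-c["cy"])/f,1]);o=T[:3,3]
    return o+d*(z-o[2])/d[2]
def proj(c,p):
    f=192/np.tan(np.radians(c["vfov"]/2));T=c["T"]
    q=T[:3,:3].T@(np.asarray(p)-T[:3,3]);return q[0]/q[2]*f+c["cx"],q[1]/q[2]*f+c["cy"]
E
python3 - <<'E'
import cv2
from bench import robot
im=sum(robot.snapshot("top").astype(float) for _ in range(2))/2
c=im[150:225,220:345].clip(0,255).astype('uint8')
cv2.imwrite("pics/crop.png",cv2.resize(c,None,fx=6.4,fy=6.4,interpolation=cv2.INTER_CUBIC))
E
```

```text
(no output)
```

View pics/crop.png

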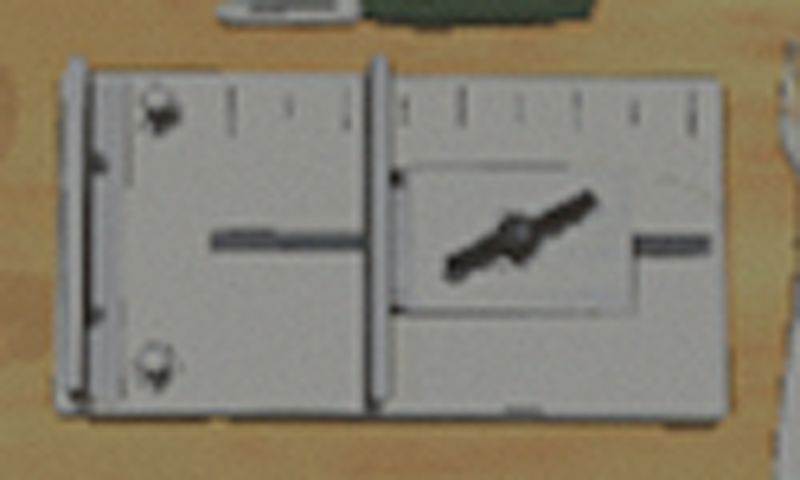

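Crop: board corners (62,72), (722,78), (725,415), (60,412). The nut axis is at (517,238), with wing tips at (595,198) and (447,272). The fence plate's top runs (380,58) to (376,405).

```bash
python3 - <<'E'
from h import *
c=robot.get_calibration("top")
g=lambda x,y,z:ray(c,220+(x+.5)/6.4-.5,150+(y+.5)/6.4-.5,z)
P=[g(62,72,.028),g(722,78,.028),g(725,415,.028),g(60,412,.028)]
for p in P:print(p.round(4))
ctr=sum(P)/4;print("ctr",ctr.round(4), "yaw top edge",np.degrees(np.arctan2(*(P[0]-P[1])[:2])),np.degrees(np.arctan2(*(P[3]-P[2])[:2])))
n=g(517,238,.068);print("nut",n.round(4))
a,b=g(595,198,.07),g(447,272,.07);print("wings",a.round(4),b.round(4),((a+b)/2).round(4),np.linalg.norm(a-b),np.degrees(np.arctan2(a[1]-b[1],a[0]-b[0]))+90)
print("plate top back edge",g(389,60,.079).round(4),g(387,400,.079).round(4),"front",g(371,60,.079).round(4))
print("end plate", g(75,60,.082).round(4),g(75,395,.082).round(4))
print("pins",g(158,95,.068).round(4),g(155,355,.068).round(4))
E
```

```text
[0.5565 0.0841 0.028 ]
[ 0.5472 -0.2039  0.028 ]
[ 0.4003 -0.1976  0.028 ]
[0.4081 0.087  0.028 ]
ctr [ 0.478  -0.0576  0.028 ] yaw top edge 1.8430639961686386 1.5743618943182585
nut [ 0.4732 -0.1069  0.068 ]
wings [ 0.489  -0.1398  0.07  ] [ 0.4594 -0.077   0.07  ] [ 0.4742 -0.1084  0.07  ] 0.06944459891838838 25.280867198718667
plate top back edge [ 0.5478 -0.0552  0.079 ] [ 0.4061 -0.0498  0.079 ] front [ 0.5479 -0.0477  0.079 ]
end plate [0.5501 0.0754 0.082 ] [0.4109 0.0773 0.082 ]
pins [0.5373 0.0415 0.068 ] [0.4278 0.0448 0.068 ]
```

Emit:
carry_out([
  [255, [0, 0, 0], -6],
  [255, [0, 0, 0], -6],
  [255, [0, 0, 0], -6],
  [255, [-17, -40, 0], 0],
  [255, [-17, -40, 0], 0],
  [255, [-17, -40, 0], 0],
  [255, [-17, -40, 0], 0],
  [255, [-17, -40, 0], 0],
])

```text
time: 1.0
tool_pos: [0.2633, 0.3148, 0.2193]
ee_rot: [-3.141, 0.0, 3.117]
wrist_force: [1.0, -0.0, 0.2]
width: 0.0337
finger_force: 0.0
```

Emit:
carry_out([
  [255, [-17, -42, 0], 0],
  [255, [-17, -42, 0], 0],
  [255, [-17, -42, 0], 0],
  [255, [-17, -42, 0], 0],
  [255, [-17, -42, 0], 0],
  [255, [-17, -42, 0], 0],
  [255, [-17, -42, 0], 0],
  [255, [-17, -42, 0], 0],
])

```text
time: 1.8
tool_pos: [0.3907, -0.0248, 0.2196]
ee_rot: [3.141, 0.001, 3.116]
wrist_force: [0.3, 0.5, -0.4]
width: 0.0006
finger_force: 0.0
```

Emit:
carry_out([
  [255, [-17, -42, 0], 0],
  [255, [0, -10, 20], 0],
  [255, [0, -10, 20], 0],
  [255, [0, 0, 20], 0],
  [255, [0, 0, 0], 0],
  [255, [0, 0, 0], 0],
])

```text
time: 2.4
tool_pos: [0.4058, -0.0852, 0.1595]
ee_rot: [3.141, -0.001, 3.116]
wrist_force: [-0.1, -0.3, 0.7]
width: 0.0007
finger_force: 0.0
```

Emit:
carry_out([
  [255, [-15, 0, 0], 0],
  [255, [0, 0, 35], 0],
  [255, [0, 0, 35], 0],
  [255, [0, 0, 27], 0],
  [255, [0, 0, 0], 0],
  [255, [0, 0, 0], 0],
])

```text
time: 3.0
tool_pos: [0.4218, -0.0857, 0.064]
ee_rot: [-3.141, 0.002, 3.117]
wrist_force: [0.3, -0.6, 0.1]
width: 0.0002
finger_force: 0.0
```

```bash
python3 - <<'E'
from h import *
o=robot.get_obs();print(o["tool_pos"],o["wrist_force"])
a=robot.snapshot("top")[130:235,210:350];cv2.imwrite("pics/a.png",cv2.resize(a,None,fx=5,fy=5,interpolation=cv2.INTER_CUBIC))
E
```

```text
[ 0.42181484 -0.0857426   0.06397348] [ 0.34809945 -0.55417054  0.11666683]
```

View pics/a.png

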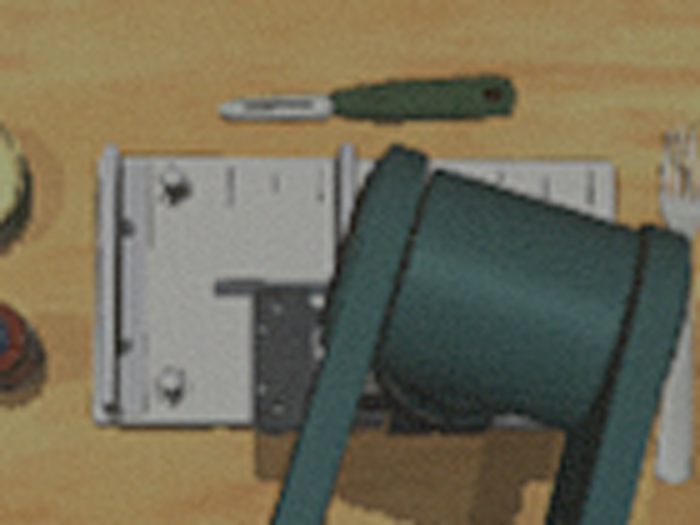

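The gripper body lies over the foot and the plate (crop column ~345), and nothing has been disturbed. Pushing now.

Emit:
carry_out([
  [255, [0, 10, 0], 0],
  [255, [0, 10, 0], 0],
  [255, [0, 10, 0], 0],
  [255, [0, 10, 0], 0],
])

```text
time: 3.45
tool_pos: [0.4233, -0.0481, 0.0644]
ee_rot: [-3.134, 0.004, 3.116]
wrist_force: [-0.9, -9.6, 1.9]
width: 0.0002
finger_force: 4.7
```

Emit:
carry_out([
  [255, [0, 8, 0], 0],
  [255, [0, 8, 0], 0],
  [255, [0, 8, 0], 0],
  [255, [0, 8, 0], 0],
  [255, [0, 8, 0], 0],
  [255, [0, 4, 0], 0],
])

```text
time: 4.05
tool_pos: [0.4247, -0.0038, 0.0644]
ee_rot: [-3.134, 0.005, 3.117]
wrist_force: [0.6, -8.9, 0.7]
width: 0.0002
finger_force: 4.6
```

Emit:
carry_out([
  [255, [0, 5, 0], 0],
  [255, [0, 4, 0], 0],
  [255, [0, 3, 0], 0],
  [255, [0, 2, 0], 0],
])

```text
time: 4.45
tool_pos: [0.4252, 0.0099, 0.0644]
ee_rot: [-3.134, 0.005, 3.116]
wrist_force: [2.8, -9.1, 2.8]
width: 0.0004
finger_force: 4.6
```

Emit:
carry_out([
  [255, [0, 2, 0], 0],
  [255, [0, 2, 0], 0],
  [255, [0, 1, 0], 0],
  [255, [0, 0, 0], 0],
])

```text
time: 4.85
tool_pos: [0.4253, 0.015, 0.0644]
ee_rot: [-3.135, 0.005, 3.116]
wrist_force: [1.2, -7.4, 2.2]
width: 0.0003
finger_force: 4.2
```

Emit:
carry_out([
  [255, [0, 2, 0], 0],
  [255, [0, 1, 0], 0],
])

```text
time: 5.05
tool_pos: [0.4254, 0.0171, 0.0644]
ee_rot: [-3.133, 0.005, 3.116]
wrist_force: [1.3, -12.0, 2.1]
width: 0.0004
finger_force: 6.3
```

Emit:
carry_out([
  [255, [0, 1, 0], 0],
  [255, [0, 1, 0], 0],
])

```text
time: 5.25
tool_pos: [0.4255, 0.0171, 0.0645]
ee_rot: [-3.128, 0.005, 3.116]
wrist_force: [0.5, -17.6, 2.6]
width: 0.0003
finger_force: 9.0
```

Emit:
carry_out([
  [255, [0, 1, 0], 0],
  [255, [0, 1, 0], 0],
])

```text
time: 5.45
tool_pos: [0.4254, 0.0171, 0.0645]
ee_rot: [-3.124, 0.005, 3.116]
wrist_force: [0.9, -23.0, 2.1]
width: 0.0006
finger_force: 11.6
```

It's home: the force rises while the position stands still. Backing off and rising to look.

Emit:
carry_out([
  [255, [0, -10, 0], 0],
  [255, [0, -12, 0], 0],
  [255, [0, 0, -30], 0],
  [200, [0, 0, -35], 0],
  [150, [0, 0, -35], 0],
  [136, [20, -30, -30], 0],
  [136, [0, -40, 0], 0],
  [136, [0, -40, 0], 0],
])

```text
time: 6.25
tool_pos: [0.4008, -0.1078, 0.1946]
ee_rot: [-3.141, 0.005, 3.118]
wrist_force: [1.0, 0.2, -0.3]
width: 0.0371
finger_force: 0.0
```

Emit:
carry_out([
  [136, [0, -40, 0], 0],
  [136, [0, -40, 0], 0],
  [136, [0, -10, 0], 0],
  [136, [0, 0, 0], 0],
  [136, [0, 0, 0], 0],
])

```text
time: 6.75
tool_pos: [0.3981, -0.1961, 0.1924]
ee_rot: [3.14, -0.0, 3.117]
wrist_force: [-0.4, 0.8, 1.6]
width: 0.044
finger_force: 0.0
```

```bash
python3 - <<'E'
from h import *
o=robot.get_obs();print(o["tool_pos"],o["width"])
a=robot.snapshot("top")[150:225,220:345];cv2.imwrite("pics/b.png",cv2.resize(a,None,fx=6.4,fy=6.4,interpolation=cv2.INTER_CUBIC))
E
```

```text
[ 0.3980788  -0.19609053  0.19236818] 0.04404521536701867
```

View pics/b.png

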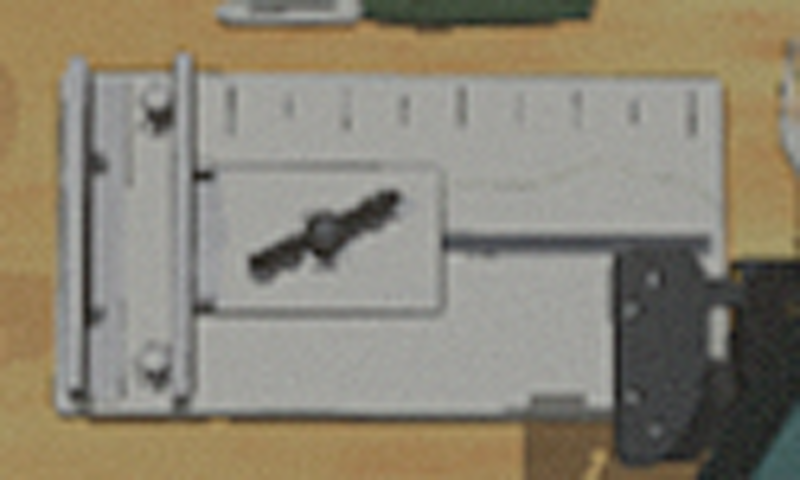

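The fence stands at the pins (column ~183), the guide is unmoved, and the nut is now at (323,235) with wing tips at (397,199) and (252,270).

```bash
python3 - <<'E'
from h import *
c=robot.get_calibration("top")
g=lambda x,y,z:ray(c,220+(x+.5)/6.4-.5,150+(y+.5)/6.4-.5,z)
print(g(323,235,.068)); a,b=g(397,199,.072),g(252,270,.072);print((a+b)/2,np.degrees(np.arctan2(a[1]-b[1],a[0]-b[0])))
E
```

```text
[ 0.47631871 -0.02610016  0.068     ]
[ 0.47597692 -0.02662653  0.072     ] -65.0615410769728
```

Emit:
carry_out([
  [136, [-19, 43, 0], 0],
  [136, [-19, 43, 0], 0],
  [136, [-19, 43, 0], 0],
  [136, [-18, 42, 0], 0],
  [136, [0, 0, 0], 8],
  [136, [0, 0, 0], 8],
  [136, [0, 0, 0], 8],
  [136, [0, 0, 0], 8],
])

```text
time: 7.6
tool_pos: [0.4771, -0.026, 0.1926]
ee_rot: [3.141, -0.0, 2.555]
wrist_force: [0.2, 0.5, -0.1]
width: 0.0436
finger_force: 0.0
```

Emit:
carry_out([
  [136, [0, 0, 0], 8],
  [136, [0, 0, 0], 8],
  [136, [0, 0, 0], 8],
  [136, [0, 0, 0], 8],
  [136, [0, 0, 0], 8],
  [136, [0, 0, 0], 8],
  [136, [0, 0, 0], 8],
  [136, [0, 0, 0], 8],
])

```text
time: 8.4
tool_pos: [0.477, -0.0262, 0.1927]
ee_rot: [3.141, -0.001, 1.438]
wrist_force: [0.1, 0.3, -0.3]
width: 0.0439
finger_force: 0.0
```

Emit:
carry_out([
  [136, [0, 0, 0], 8],
  [136, [0, 0, 0], 8],
  [136, [0, 0, 0], 2],
  [136, [0, 0, 0], 0],
  [136, [0, 0, 0], 0],
])

```text
time: 8.9
tool_pos: [0.4772, -0.027, 0.1926]
ee_rot: [3.142, -0.0, 1.129]
wrist_force: [0.4, -0.3, 0.3]
width: 0.0438
finger_force: 0.0
```

Emit:
carry_out([
  [136, [0, 0, 40], 0],
  [136, [0, 0, 40], 0],
  [136, [0, 0, 30], 0],
  [136, [0, 0, 21], 0],
  [136, [0, 0, 0], 0],
  [136, [0, 0, 0], 0],
])

```text
time: 9.5
tool_pos: [0.4775, -0.0278, 0.0619]
ee_rot: [-3.142, -0.0, 1.127]
wrist_force: [0.5, -0.3, -0.2]
width: 0.0441
finger_force: 0.0
```

Emit:
carry_out([
  [136, [0, 0, 0], 6],
  [136, [0, 0, 0], 6],
  [136, [0, 0, 0], 6],
  [136, [0, 0, 0], 6],
  [136, [0, 0, 0], 6],
  [136, [0, 0, 0], 6],
])

```text
time: 10.1
tool_pos: [0.4787, -0.0283, 0.0636]
ee_rot: [3.139, -0.003, 0.494]
wrist_force: [0.1, 0.1, -1.6]
width: 0.0438
finger_force: 0.8
```

Emit:
carry_out([
  [136, [0, 0, 0], 7],
  [136, [0, 0, 0], 7],
  [136, [0, 0, 0], 7],
  [136, [0, 0, 0], 7],
  [136, [0, 0, 0], 7],
  [136, [0, 0, 0], 7],
  [136, [0, 0, 0], 7],
  [136, [0, 0, 0], 7],
])

```text
time: 10.9
tool_pos: [0.4787, -0.0282, 0.0637]
ee_rot: [-3.14, -0.003, -0.484]
wrist_force: [0.3, 0.2, -1.9]
width: 0.0444
finger_force: 0.9
```

```bash
python3 - <<'E'
from h import *
o=robot.get_obs();print(o["tool_pos"],o["joint_positions"],o["wrist_force"],o["wrist_torque"])
a=robot.snapshot("wrist");cv2.imwrite("pics/w.png",a)
E
```

```text
[ 0.47871015 -0.02823077  0.06365554] [-1.77252323e-01  1.45216267e-02  1.76325930e+00  6.20136454e-05
  1.36015632e+00  1.87733616e+00] [ 0.33581541  0.24030637 -1.89137004] [ 0.03170799  0.23392948 -0.03336469]
```

View pics/w.png

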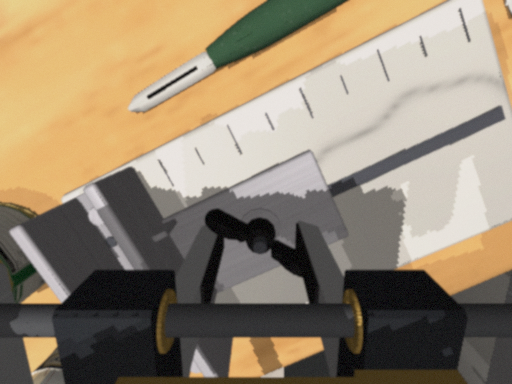

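The wrist view shows the fingers bearing on both wings (nut hub at (260,235)), and the nut turning. Finishing this stroke, then lifting, turning back 200° and repeating.

Emit:
carry_out([
  [136, [0, 0, 0], 8],
  [136, [0, 0, 0], 8],
  [136, [0, 0, 0], 8],
  [136, [0, 0, 0], 8],
  [136, [0, 0, 0], 0],
  [136, [0, 0, 0], -2],
])

```text
time: 11.55
tool_pos: [0.4785, -0.0282, 0.0631]
ee_rot: [-3.139, -0.002, -0.997]
wrist_force: [0.6, 0.4, -0.6]
width: 0.0442
finger_force: 0.0
```

```bash
python3 - <<'E'
from h import *
o=robot.get_obs();print(o["tool_pos"],o["ee_rot"],o["joint_positions"])
a=robot.snapshot("wrist")[150:320,140:380];cv2.imwrite("pics/w2.png",cv2.resize(a,None,fx=3,fy=3))
E
```

```text
[ 0.4784787  -0.02819992  0.06307777] [-3.13929409e+00 -1.85957938e-03 -9.97153966e-01] [-1.77379322e-01  1.50652277e-02  1.76394005e+00  2.13927003e-04
  1.35963819e+00  2.39052431e+00]
```

View pics/w2.png

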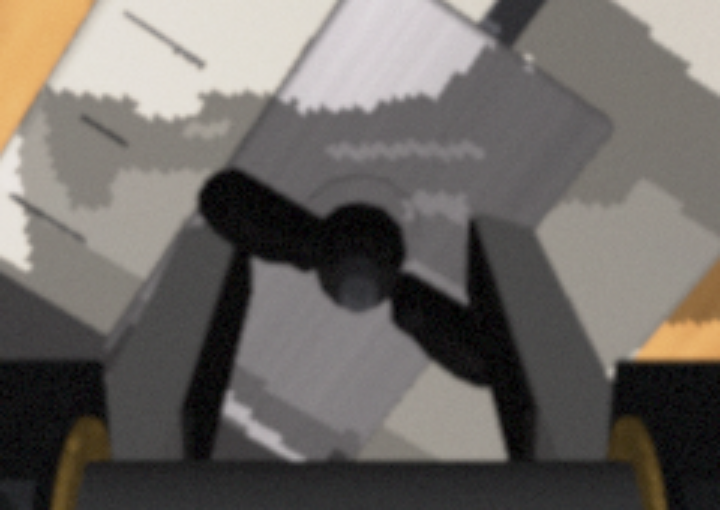

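Contact is clean on both wings (hub (360,250), wing line from (225,195) to (460,360)). Lifting and turning back.

Emit:
carry_out([
  [136, [0, 0, -22], -1],
  [136, [0, 0, -23], -1],
  [136, [0, 0, 0], -8],
  [136, [0, 0, 0], -8],
  [136, [0, 0, 0], -8],
  [136, [0, 0, 0], -8],
  [136, [0, 0, 0], -8],
  [136, [0, 0, 0], -8],
])

```text
time: 12.4
tool_pos: [0.478, -0.0281, 0.1076]
ee_rot: [-3.142, -0.002, -0.121]
wrist_force: [0.1, 1.1, -0.5]
width: 0.0441
finger_force: 0.0
```

Emit:
carry_out([
  [136, [0, 0, 0], -8],
  [136, [0, 0, 0], -8],
  [136, [0, 0, 0], -8],
  [136, [0, 0, 0], -8],
  [136, [0, 0, 0], -8],
  [136, [0, 0, 0], -8],
  [136, [0, 0, 0], -8],
  [136, [0, 0, 0], -8],
])

```text
time: 13.2
tool_pos: [0.478, -0.0282, 0.1076]
ee_rot: [3.14, -0.001, 0.996]
wrist_force: [0.3, 0.4, -0.4]
width: 0.0439
finger_force: 0.0
```

Emit:
carry_out([
  [136, [0, 0, 0], -8],
  [136, [0, 0, 0], -8],
  [136, [0, 0, 0], -8],
  [136, [0, 0, 0], -8],
  [136, [0, 0, 0], -8],
  [136, [0, 0, 0], -8],
  [136, [0, 0, 0], -8],
  [136, [0, 0, 0], -8],
])

```text
time: 14.0
tool_pos: [0.478, -0.0282, 0.1077]
ee_rot: [3.14, 0.001, 2.113]
wrist_force: [0.3, 0.3, 0.2]
width: 0.0437
finger_force: 0.0
```

Emit:
carry_out([
  [136, [0, 0, 0], -8],
  [136, [0, 0, 0], -8],
  [136, [0, 0, 0], 0],
  [136, [0, 0, 0], 0],
])

```text
time: 14.4
tool_pos: [0.4778, -0.0281, 0.1072]
ee_rot: [3.141, 0.001, 2.382]
wrist_force: [0.3, -0.1, -0.1]
width: 0.0436
finger_force: 0.0
```

Emit:
carry_out([
  [136, [0, 0, 20], 0],
  [136, [0, 0, 16], 0],
  [136, [0, 0, 10], 0],
  [136, [0, 0, 0], 0],
  [136, [0, 0, 0], 0],
])

```text
time: 14.9
tool_pos: [0.4777, -0.0282, 0.0609]
ee_rot: [3.141, 0.0, 2.383]
wrist_force: [1.3, -0.6, -0.4]
width: 0.0437
finger_force: 0.0
```

Emit:
carry_out([
  [136, [0, 0, 0], 7],
  [136, [0, 0, 0], 7],
  [136, [0, 0, 0], 7],
  [136, [0, 0, 0], 7],
  [136, [0, 0, 0], 7],
  [136, [0, 0, 0], 7],
  [136, [0, 0, 0], 7],
  [136, [0, 0, 0], 7],
])

```text
time: 15.7
tool_pos: [0.4783, -0.0281, 0.0615]
ee_rot: [3.139, -0.001, 1.4]
wrist_force: [0.9, -0.1, -0.5]
width: 0.0438
finger_force: 0.9
```

Emit:
carry_out([
  [136, [0, 0, 0], 7],
  [136, [0, 0, 0], 7],
  [136, [0, 0, 0], 7],
  [136, [0, 0, 0], 7],
  [136, [0, 0, 0], 7],
  [136, [0, 0, 0], 7],
  [136, [0, 0, 0], 7],
  [136, [0, 0, 0], 7],
])

```text
time: 16.5
tool_pos: [0.4786, -0.0281, 0.0617]
ee_rot: [3.14, -0.003, 0.423]
wrist_force: [1.2, 0.4, -0.9]
width: 0.0437
finger_force: 0.8
```

Emit:
carry_out([
  [136, [0, 0, 0], 7],
  [136, [0, 0, 0], 7],
  [136, [0, 0, 0], 7],
  [136, [0, 0, 0], 7],
  [136, [0, 0, 0], 7],
  [136, [0, 0, 0], 7],
  [136, [0, 0, 0], 7],
  [136, [0, 0, 0], 7],
])

```text
time: 17.3
tool_pos: [0.4785, -0.0283, 0.0617]
ee_rot: [-3.14, -0.003, -0.554]
wrist_force: [0.6, 1.1, -1.6]
width: 0.0438
finger_force: 0.8
```

Emit:
carry_out([
  [136, [0, 0, 0], 7],
  [136, [0, 0, 0], 7],
  [136, [0, 0, 0], 7],
  [136, [0, 0, 0], 4],
  [136, [0, 0, 0], 0],
  [136, [0, 0, 0], -2],
])

```text
time: 17.9
tool_pos: [0.4781, -0.0282, 0.0615]
ee_rot: [-3.14, -0.001, -0.948]
wrist_force: [0.2, -0.4, -0.0]
width: 0.0437
finger_force: 0.0
```

Emit:
carry_out([
  [136, [0, 0, -22], -1],
  [136, [0, 0, -23], -1],
  [136, [0, 0, 0], -8],
  [136, [0, 0, 0], -8],
  [136, [0, 0, 0], -8],
  [136, [0, 0, 0], -8],
  [136, [0, 0, 0], -8],
  [136, [0, 0, 0], -8],
])

```text
time: 18.7
tool_pos: [0.4779, -0.0282, 0.1064]
ee_rot: [3.141, -0.002, -0.071]
wrist_force: [-0.3, 0.2, -1.0]
width: 0.0442
finger_force: 0.0
```

Emit:
carry_out([
  [136, [0, 0, 0], -8],
  [136, [0, 0, 0], -8],
  [136, [0, 0, 0], -8],
  [136, [0, 0, 0], -8],
  [136, [0, 0, 0], -8],
  [136, [0, 0, 0], -8],
  [136, [0, 0, 0], -8],
  [136, [0, 0, 0], -8],
])

```text
time: 19.5
tool_pos: [0.4779, -0.0282, 0.1064]
ee_rot: [3.14, -0.001, 1.046]
wrist_force: [0.1, 0.9, -0.9]
width: 0.0439
finger_force: 0.0
```

Emit:
carry_out([
  [136, [0, 0, 0], -8],
  [136, [0, 0, 0], -8],
  [136, [0, 0, 0], -8],
  [136, [0, 0, 0], -8],
  [136, [0, 0, 0], -8],
  [136, [0, 0, 0], -8],
  [136, [0, 0, 0], -8],
  [136, [0, 0, 0], -8],
])

```text
time: 20.3
tool_pos: [0.4779, -0.0282, 0.1064]
ee_rot: [3.14, 0.001, 2.163]
wrist_force: [0.0, 0.2, 0.8]
width: 0.0439
finger_force: 0.0
```

Emit:
carry_out([
  [136, [0, 0, 0], -8],
  [136, [0, 0, 0], -7],
  [136, [0, 0, 0], 0],
  [136, [0, 0, 20], 0],
  [136, [0, 0, 16], 0],
  [136, [0, 0, 8], 0],
  [136, [0, 0, 0], 0],
  [136, [0, 0, 0], 0],
])

```text
time: 21.1
tool_pos: [0.4778, -0.0282, 0.0621]
ee_rot: [3.141, 0.001, 2.417]
wrist_force: [-0.6, 0.5, 1.0]
width: 0.0435
finger_force: 0.0
```

Emit:
carry_out([
  [136, [0, 0, 0], 6],
  [136, [0, 0, 0], 6],
  [136, [0, 0, 0], 6],
  [136, [0, 0, 0], 6],
  [136, [0, 0, 0], 6],
  [136, [0, 0, 0], 6],
  [136, [0, 0, 0], 6],
  [136, [0, 0, 0], 6],
])

```text
time: 21.9
tool_pos: [0.4783, -0.0281, 0.0626]
ee_rot: [3.139, 0.0, 1.575]
wrist_force: [1.5, 0.1, -1.3]
width: 0.0439
finger_force: 0.9
```

Emit:
carry_out([
  [136, [0, 0, 0], 6],
  [136, [0, 0, 0], 6],
  [136, [0, 0, 0], 6],
  [136, [0, 0, 0], 6],
  [136, [0, 0, 0], 6],
  [136, [0, 0, 0], 5],
])

```text
time: 22.5
tool_pos: [0.4784, -0.028, 0.0626]
ee_rot: [3.14, -0.002, 0.965]
wrist_force: [1.9, 0.3, -1.8]
width: 0.0437
finger_force: 0.8
```

```bash
python3 - <<'E'
from h import *
o=robot.get_obs();print(o["tool_pos"],o["ee_rot"],o["wrist_torque"],o["joint_torque"][5])
a=robot.snapshot("wrist")[100:360,90:430];cv2.imwrite("pics/w3.png",cv2.resize(a,None,fx=2.2,fy=2.2))
E
```

```text
[ 0.47842091 -0.02801318  0.06260866] [ 3.13959130e+00 -1.70545505e-03  9.65014656e-01] [ 0.06200074 -0.00121461  0.00984531] -0.6105393916368484
```

View pics/w3.png

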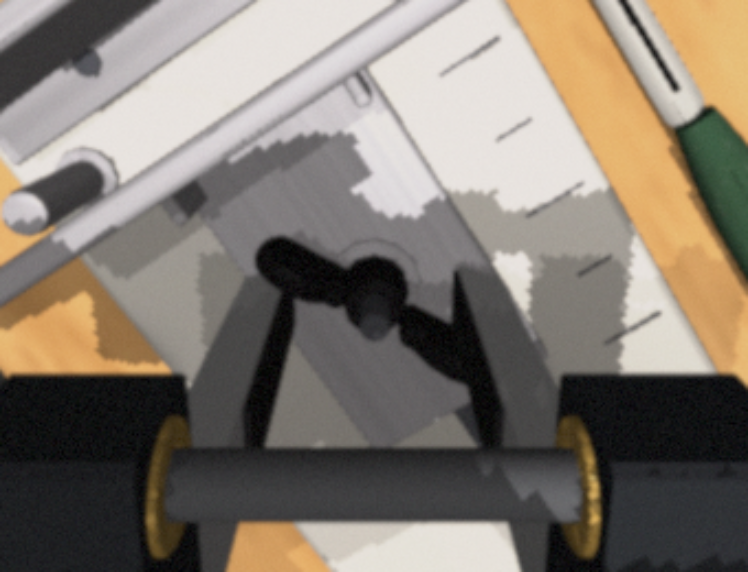

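The fence still sits at the pin, and the wings are ~30° short of the guide's y. Finishing in small steps.

Emit:
carry_out([
  [136, [0, 0, 0], 4],
  [136, [0, 0, 0], 4],
  [136, [0, 0, 0], 4],
  [136, [0, 0, 0], 4],
  [136, [0, 0, 0], 3],
])

```text
time: 23.05
tool_pos: [0.4785, -0.0281, 0.0625]
ee_rot: [3.14, -0.002, 0.637]
wrist_force: [0.9, 1.1, -1.0]
width: 0.0439
finger_force: 0.8
```

Emit:
carry_out([
  [136, [0, 0, 0], 2],
  [136, [0, 0, 0], 2],
])

```text
time: 23.25
tool_pos: [0.4785, -0.0281, 0.0626]
ee_rot: [3.14, -0.002, 0.568]
wrist_force: [0.9, 0.7, -1.3]
width: 0.0434
finger_force: 0.8
```

Emit:
carry_out([
  [136, [0, 0, 0], 1.5],
  [136, [0, 0, 0], 1],
])

```text
time: 23.45
tool_pos: [0.4784, -0.0281, 0.0624]
ee_rot: [3.14, -0.002, 0.524]
wrist_force: [1.9, -0.4, 0.6]
width: 0.0441
finger_force: 0.8
```

```bash
python3 - <<'E'
from bench import robot
o=robot.get_obs();print(o["tool_pos"],o["ee_rot"],o["wrist_torque"],o["joint_torque"][5],o["joint_positions"][5])
E
```

```text
[ 0.47837872 -0.02814729  0.06239009] [ 3.14033437e+00 -2.15504044e-03  5.23782767e-01] [ 0.0661959  -0.20653508  0.04724354] -0.0701446901075542 0.8694600151770006
```

Emit:
carry_out([
  [136, [0, 0, 0], 1],
  [136, [0, 0, 0], 1],
])

```text
time: 23.65
tool_pos: [0.4783, -0.0282, 0.0623]
ee_rot: [3.14, -0.002, 0.488]
wrist_force: [2.3, 1.3, 0.2]
width: 0.0439
finger_force: 1.3
```

Emit:
carry_out([
  [136, [0, 0, 0], 1],
  [136, [0, 0, 0], 1],
])

```text
time: 23.85
tool_pos: [0.4785, -0.0282, 0.0622]
ee_rot: [3.14, -0.002, 0.454]
wrist_force: [3.6, 1.5, 2.0]
width: 0.0437
finger_force: 8.2
```

Emit:
carry_out([
  [136, [0, 0, 0], 1],
  [136, [0, 0, 0], 0],
])

```text
time: 24.05
tool_pos: [0.4784, -0.0282, 0.0622]
ee_rot: [3.14, -0.002, 0.437]
wrist_force: [3.8, 0.8, 3.6]
width: 0.0437
finger_force: 12.3
```

Dead stop: the finger force jumps to 12 N at the expected angle. Backing off, lifting clear and checking.

Emit:
carry_out([
  [136, [0, 0, 0], -4],
  [136, [0, 0, 0], -5],
  [136, [0, 0, 0], -3],
  [136, [0, 0, -30], 0],
  [136, [0, 0, -40], 0],
  [136, [0, 0, -40], 0],
  [136, [0, 0, 0], 0],
])

```text
time: 24.75
tool_pos: [0.4791, -0.0289, 0.1768]
ee_rot: [3.136, -0.004, 0.645]
wrist_force: [0.9, 0.1, 0.3]
width: 0.0434
finger_force: 0.0
```

Emit:
carry_out([
  [136, [-15, 40, 0], 0],
  [136, [-15, 40, 0], 0],
  [136, [-15, 40, 0], 0],
  [136, [-15, 40, 0], 0],
  [136, [0, 0, 0], 0],
  [136, [0, 0, 0], 0],
])

```text
time: 25.35
tool_pos: [0.5241, -0.1922, 0.1691]
ee_rot: [-3.136, 0.003, 0.644]
wrist_force: [-1.2, 0.3, 0.3]
width: 0.0438
finger_force: 0.0
```

```bash
python3 - <<'E'
from h import *
o=robot.get_obs();print(o["tool_pos"],o["wrist_force"])
a=robot.snapshot("top")[140:225,210:345];cv2.imwrite("pics/e.png",cv2.resize(a,None,fx=5.9,fy=5.9,interpolation=cv2.INTER_CUBIC))
E
```

```text
[ 0.52413957 -0.19217456  0.16907074] [-1.15009552  0.32446769  0.3109102 ]
```

View pics/e.png

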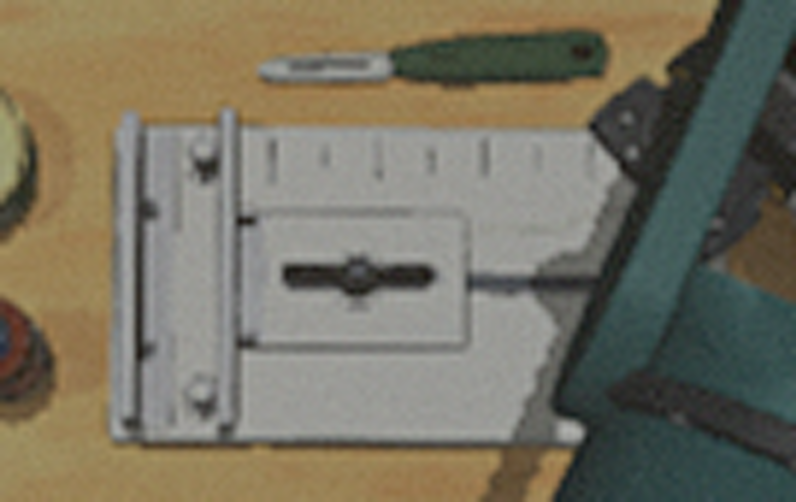

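The wings, from (283,275) to (435,276), lie along the slot, so the nut is tight. The fence is at the pins and the arm is clear.

```bash
python3 -c "
from bench import robot
print(robot.close_job())"
```

```text
the job is handed in; nothing more can be done
None
```

I pushed the fence up against both stop pins and turned the wing nut clockwise in three strokes to its dead stop. The last picture shows the fence home, the guide where it was and the arm clear, and the job is handed in; no verdict came back.

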